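Third hand for a drawer: hold the last side home

TASK

A small drawer is half assembled on the white board; pick up its missing side (the loose plywood board that matches the side already fitted, not the longer, lower back) and stand it on the white board in the open corner, along the black 90-degree square, its end squarely butted against the inside of the drawer front. Bring it up gently, then keep a steady push of about 10 N towards the front so that I can drive the two screws from the far side: finish while still gripping and pressing it, do not let go. Leave everything else as it lies.

Things in the scene. Friction and masses are not known exactly. Their poses are not given: they have to be found in the camera images.
- side: The loose drawer side, to be handled: plain plywood, 250 mm long (x), 16 thick (y), 80 high (z), about 0.2 kg, standing on its long edge on the desk; +x roughly away from the robot at the start. Origin: centre of the underside. Its +x end butts on the drawer front; its +y face (5 mm groove, 10 to 15 mm above the underside) goes inwards, to the square. Grasp across the thickness from above.
- side_end (a point): Point on the loose side: middle of the lower edge of the end that butts against the drawer front, 125 mm along +x from the side's origin.
- seat (a point): Fixed point on top of the white board (12 mm above the desk). The side is home when its origin is here with the same axes: x level, square to the drawer front and towards it (the push), y along the front to the fitted side, z up. The front's inner face is 125 mm along +x; the face of the square that the side lies against is 8 mm along +y. Open to -x, -y and above.
- jig: White assembly board, 320 (x) x 380 (y) x 12 mm, fixed. Origin: centre of the underside; x to the drawer front, y to the fitted side. On it (mm): seat (-25, -172, 12); black metal 90 degree square 22 high, legs x 78..100, y -164..-44 and x -20..100, y -164..-142; behind the front, cleats with black C-clamps at y 100 and -70, 14 wide, x 89 to 206, rising 30 above the front.
- drawer_front: The drawer front on the white board, rigidly held: plywood on edge, 360 mm along the white board's y, 16 thick, 80 high, its inner face at x = 100 mm in the white board's frame; it is pressed towards +x. Origin and axes: those of the white board. Rubbing on the square or white board takes up part of a push. Two screws stick out of its far face in line with the missing side.
- fitted_side: The other drawer side, already screwed to the front and fixed: same 250 x 16 x 80 mm board, parallel to where the missing one goes, 344 mm from it. Origin: centre of its underside, x towards the drawer front.
- back: The drawer's back, not wanted: plain plywood board standing on edge on the desk beside the loose side, 328 mm long (x), 16 mm thick, 62 mm high. Origin: centre of its underside. The two boards may have changed places; their centres are at least 100 mm apart. Leave it.
- tray: Grey tray of screws on the white board inside the half drawer, 80 x 110 x 24 mm. Origin: centre of its underside. Leave it.
- pencil: Pencil, 156 mm long, 8 mm thick, lying on the white board inside the half drawer. Origin: under its middle. Leave it.
- pull: Black bar drawer pull, 160 x 40 x 10 mm, lying on the desk at the left. Leave it.
- driver: Grey and black cordless screwdriver, 230 mm long, 45 mm high, lying across the desk beyond the loose boards. Leave it.
- tape: Black tape measure, 70 x 36 x 60 mm, on the desk at the left. Leave it.

How it is judged:
On the way, in this order (a step that is already met when the one before it is completed fails the run):
1. the loose side is picked up clear of the desk (height (world z) of side above 0.02 m and contact force between the fingers and side above 5 N), for 0.2 s.
2. the side stands home in the corner, pressed against the drawer front (y of side in the frame of seat between -0.0035 and 0.0025 m and z of side in the frame of seat between -0.003 and 0.003 m and x of side_end in the frame of seat above 0.121 m and angle between the x axis of side and the x axis of seat, either way round below 0.05 rad and angle between side's own z axis and vertical below 0.05 rad and contact force between side and drawer_front between 4 and 18 N and contact force between the fingers and side above 5 N), for 0.3 s.
At the end, for the whole second after the job is handed in: Through the last second the side stands on the white board (within 3 mm), upright and square to the front within 0.05 rad, along the square (gap under 3.5 mm), at rest, still gripped, its end pressing on the drawer front with 4 to 18 N (all of step 2 and linear speed of side below 0.01 m/s); the arm keeps its last pose, push and grip.
It fails at once if the side is rammed against the drawer front (over 40 N) (contact force between side and drawer_front above 40 N).
It fails at once if the drawer's back, the screw tray, pencil, pull, screwdriver or tape measure is moved by more than 25 mm or knocked over (distance of any of back, tray, pencil, pull, driver, tape from where it was at the start of the episode above 0.025 m or angle between back's own z axis and vertical above 0.4 rad).
It also fails if it takes over 54 s, if anything falls off the work surface, if the arm or the gripper's body presses on something with over 40 N, if the wrist force passes 120 N, or if a joint passes its speed limit or range.

ROBOT

A 6-joint arm with a two-finger parallel gripper is mounted at the origin on the work surface. World frame = base frame: x ahead of the robot, y to its left, z up, the work surface at z = 0. Lengths are in m, angles in rad, forces in N, time in s.
With the tool pointing down it reaches from about 0.375 to 0.825 m from the base axis. Payload 5.5 kg.
Tool frame: the origin (TCP) lies at the very end of the fingers, on their centre line; the grasp point (between the pads) lies 19 mm behind it; z points along the fingers, y is the line along which they close (so a half turn about z gives the same grasp; the last joint's range is limited). The gripper opens to 85 mm and grips with 20 to 120 N. Pads are 22 mm wide; open, the fingers measure 114 mm over their backs; the gripper's body (76 mm by 85 mm) begins 54 mm behind the grasp point. The pads swing forward as they close: fully open they stand 13 mm farther back than shut.
Start: joints at [1.233, 0.314, -0.047, 1.21, 0, 1.571], TCP at [0.199, 0.566, 0.231] pointing down, gripper open.
Joint ranges: [-2.67, 2.67], [-0.69, 1.73], [-1.03, 1.25], [-2.08, 2.16], [-1.42, 1.45], [-3.14, 3.14]. Speed limits (rad/s): [2.39, 2.39, 3.01, 3.14, 3.14, 3.14].

INTERFACE

Orientations are given as a 3x3 rotation matrix whose columns are the frame's x, y, z axes.
In Python, from station import env, eyes gives the robot as it stands (env), with the cameras (eyes).
- The arm moves only by the tool tcp_steps, called after "Request:" in YAML: its name, and indented under it one key for each argument. Schema: {"type":"object","properties":{"ticks":{"type":"string"},"squeeze":{"type":"number"},"only":{"type":"string"},"quiet":{"type":"boolean"},"lines":{"type":"string"}},"required":["ticks"],"additionalProperties":false}. ticks is a string of 1 to 12 rows, parted by a bar, with the numbers parted by commas; each row has 7 numbers: the opening from 0.0 (shut) to 1.0 (fully open), then dx, dy, dz in shares of 50 cm (1.0 is 50 cm), then a rotation vector rx, ry, rz in fractions of the full range, 1 being 2 pi rad; each row is the pose to reach, as a shift and turn from the pose commanded when the call began, along the tool's axes at that moment; what a row does not reach only later rows make up. A row lasts 1/12 s, in which the tool goes at most 0.0417 m and 0.125 rad, less where a joint would pass 70% of its speed; a pose out of reach is approached as far as the arm can. The fingers move at their own pace and stop on an object; squeeze is the grip in N (left out, the last holds). Time passes only in rows, so rows that do not move let the fingers close. The tool returns the time, the measured TCP pose, the force, the opening and the grip force at its end. only (a regular expression) keeps the lines of the reply that match it, lines (a string "A,B") keeps lines A to B, and quiet returns only ok. Shift and turn numbers lie between -1 and 1, and a call with a number outside is refused. Input that does not fit is refused with a message, and nothing moves.
- env.get_obs(): the state, without advancing time (a new reading comes with each control period).
- eyes.get_image(name): name is "scene" or "top"; returns a dict with "frame" (400x640x3 uint8, red, green, blue), "camera_matrix" (3x3 intrinsics, pixels), "dist" ([k1, k2, p1, p2, k3] as OpenCV has them; the pictures are not rectified), "origin" and "orientation" of the camera in the world. Camera axes: x right, y down, z forward; pixel columns grow to the right and rows downward; lengths in m; the calibration is good to about 2 mm. A picture is of the moment at which its call begins. There is no depth.
- env.close_job(): hands the job in; it is judged then, once.
The state is a dict: "clock": time; "joint_pos": joint angles; "dq": joint speeds; "effort": joint torques, N m; "tool_pos": TCP position; "tool_rot": TCP orientation; "force": force on the tool from outside, world axes, zero at the start; "moment": the same for the moment, N m; "width": opening from 0.0 (shut) to 1.0 (fully open); "gripper_force": force on a finger pad.
Only numpy, scipy, OpenCV 4.12 (cv2) and the standard library are available. Lean on these libraries where they do the work, as an engineer would, in place of code of your own. Each camera call takes 0.05 s, during which the arm holds its last target. There are 200 camera calls.

## Working session

There is one attempt and no reset: what is moved stays moved. The work goes in short steps, Python scripts to look and compute and a tool call to move; the robot and the scene stay as the last step left them, time stands still between calls to the robot, and variables do not carry over. Pictures are saved under pics/ and viewed, at most 10 in all, crops included, and the job is handed in when it is done.

```bash
mkdir -p pics; ls; python3 - <<'E'
from station import env, eyes
import cv2,pickle
d={}
for n in("scene","top"):
    i=eyes.get_image(n); d[n]=i
    cv2.imwrite(f"pics/{n}0.png",i["frame"][:,:,::-1])
    print(n,i["camera_matrix"],i["dist"],i["origin"],i["orientation"])
pickle.dump(d,open("im0.pkl","wb"))
o=env.get_obs();print(o)
E
```

```text
pics
station.py
scene [[464.06347902   0.         323.26956753]
 [  0.         464.06347902 202.80832237]
 [  0.           0.           1.        ]] [-0.13874338  0.          0.          0.          0.        ] [1.29993208 0.10193596 1.09469628] [[-0.08997598  0.81094053 -0.57816934]
 [ 0.9958872   0.07945476 -0.04353888]
 [ 0.01063086 -0.57970889 -0.81475431]]
top [[399.2871291    0.         312.85682345]
 [  0.         399.2871291  194.34487796]
 [  0.           0.           1.        ]] [-0.03354153  0.          0.          0.          0.        ] [0.42855128 0.04828596 1.1211349 ] [[ 0.00200409 -0.99490494  0.10079756]
 [-0.99992195 -0.00323677 -0.01206717]
 [ 0.01233195 -0.10076551 -0.99483377]]
{'clock': 0.1, 'joint_pos': array([ 1.23295215e+00,  3.14191423e-01, -4.79615419e-02,  1.21019310e+00,
        7.05165614e-06,  1.57083151e+00]), 'dq': array([ 0.00096877, -0.00170052,  0.00327741, -0.00134359, -0.00082626,
        0.00078962]), 'effort': array([-1.65392453e-04, -5.40765238e+01,  3.40542591e+01,  1.11591525e-02,
        4.01912666e-05,  4.15953352e-06]), 'tool_pos': array([0.1987011 , 0.56560245, 0.23050682]), 'tool_rot': array([[-9.43459748e-01,  3.31486701e-01, -5.20317977e-04],
       [ 3.31487110e-01,  9.43458619e-01, -1.45979116e-03],
       [ 6.99712529e-06, -1.54973290e-03, -9.99998799e-01]]), 'force': array([ 0.68616673,  0.56862023, -0.39651929]), 'moment': array([-0.00949333,  0.01671324, -0.01028224]), 'gripper_force': 0.0, 'width': 0.9998455247732579}
```

View pics/top0.png

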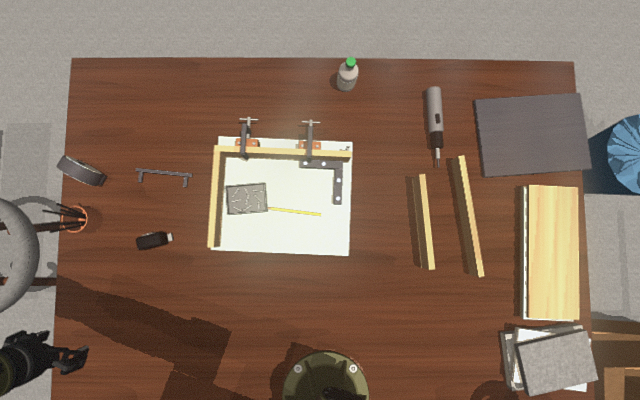

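View pics/scene0.png

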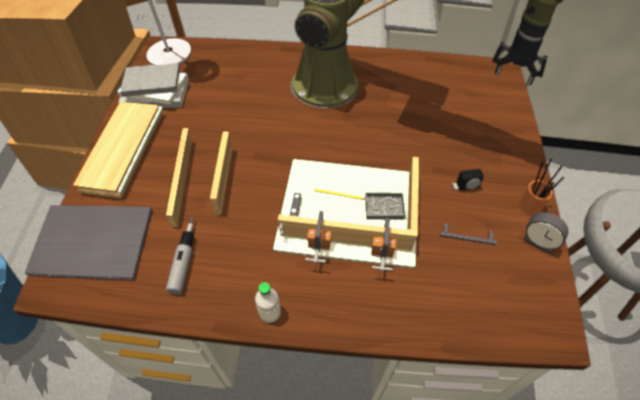

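The top view shows the white board at about (212–352, 137–255), with the open corner at its right end and the square at (340,160). The shorter loose board, the side, runs (420,175)–(432,268). The longer back runs (460,157)–(480,276). Next I'll enlarge both areas.

```bash
python3 - <<'E'
import cv2,pickle
d=pickle.load(open("im0.pkl","rb"))
f=d["top"]["frame"][:,:,::-1]
a=cv2.resize(f[165:280,400:490],None,fx=5,fy=5,interpolation=cv2.INTER_CUBIC)
cv2.imwrite("pics/a.png",a)
a=cv2.resize(f[125:265,200:360],None,fx=4.2,fy=4.2,interpolation=cv2.INTER_CUBIC)
cv2.imwrite("pics/b.png",a)
E
```

```text
(no output)
```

View pics/a.png

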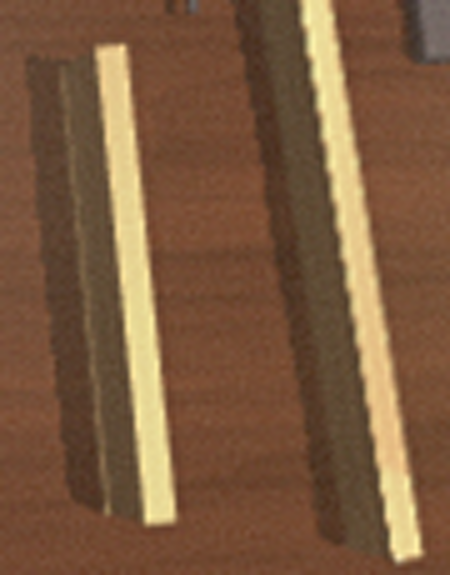

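View pics/b.png

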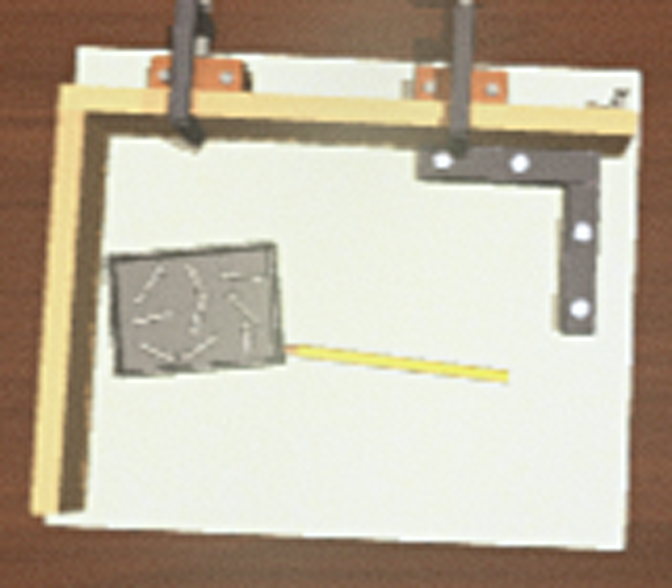

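```bash
cat > h.py <<'E'
import cv2,numpy as np,pickle
from scipy.optimize import least_squares
def proj(P,i):
    R=np.array(i["orientation"]).T; t=-R@np.array(i["origin"])
    return cv2.projectPoints(np.array(P,float),cv2.Rodrigues(R)[0],t,i["camera_matrix"],np.array(i["dist"]))[0][:,0]
def T(p,P):
    c,s=np.cos(p[2]),np.sin(p[2]);P=np.array(P,float)
    return np.c_[p[0]+c*P[:,0]-s*P[:,1],p[1]+s*P[:,0]+c*P[:,1],P[:,2]]
def fit(P,px,i,p0):
    r=least_squares(lambda p:(proj(T(p,P),i)-px).ravel(),p0,loss="soft_l1")
    return r.x,(proj(T(r.x,P),i)-px).round(2)
def uncrop(px,s,off): return (np.array(px,float)+.5)/s-.5+np.array(off)
SIDE=np.array([[125,8,80],[125,-8,80],[-125,8,80],[-125,-8,80]])/1e3
E
python3 - <<'E'
from h import *
i=pickle.load(open("im0.pkl","rb"))["top"]
p,r=fit(SIDE,uncrop([(97,46),(127,45),(144,524),(176,522)],5,(400,165)),i,[.45,-.25,0]);print("side",p,r.tolist())
J=np.array([(160,190,12),(160,-190,12),(-160,-190,12),(-160,190,12),(116,-180,92),(100,-180,92),(116,180,92),(-150,180,92),(-150,164,92),(100,-164,34),(-20,-164,34),(-20,-142,34),(100,-44,34),(78,-44,34)])/1e3
q,r=fit(J,uncrop([(78,46),(641,71),(625,549),(45,525),(637,112),(635,135),(62,85),(32,514),(58,516),(600,152),(593,333),(559,333),(417,150),(417,180)],4.2,(200,125)),i,[.45,.15,0]);print("jig",q,r.tolist())
print("seat",T(q,[[-.025,-.172,.012]]))
E
```

```text
side [ 0.46498052 -0.2630666   0.07577471] [[0.04, 0.25], [-0.01, 0.02], [0.14, -0.08], [-0.17, -0.17]]
jig [ 0.53885281  0.12040223 -0.04073628] [[-0.11, 0.34], [-0.21, 0.31], [-0.22, 0.4], [-0.0, 0.13], [-0.25, -0.26], [0.03, 0.26], [-0.46, 0.13], [-0.34, 0.15], [-0.29, -0.05], [0.34, 0.02], [0.47, 0.18], [0.53, -0.17], [0.53, -1.44], [0.16, -0.72]]
seat [[ 0.50686885 -0.05043695  0.012     ]]
```

The fits agree to under 0.5 px, so the positions should be good to about 1 mm. The groove line, at (65–108, 65–515) in the crop, is on the side's left face, so +y already points inwards. I'll travel above everything first.

The manual's scale: shifts go in shares of 50 cm and turns go in shares of 2 pi rad. Converting my numbers, -0.375 m / 0.5 = -0.75, -0.309 m / 0.5 = -0.618, -0.413 rad / 6.2832 = -0.0657.

Request:
tcp_steps:
  ticks: "1,-0.75,-0.618,0,0,0,-0.0657 | 1,-0.75,-0.618,0,0,0,-0.0657 | 1,-0.75,-0.618,0,0,0,-0.0657 | 1,-0.75,-0.618,0,0,0,-0.0657 | 1,-0.75,-0.618,0,0,0,-0.0657 | 1,-0.75,-0.618,0,0,0,-0.0657 | 1,-0.75,-0.618,0,0,0,-0.0657 | 1,-0.75,-0.618,0,0,0,-0.0657 | 1,-0.75,-0.618,0,0,0,-0.0657 | 1,-0.75,-0.618,0,0,0,-0.0657 | 1,-0.75,-0.618,0,0,0,-0.0657 | 1,-0.75,-0.618,0,0,0,-0.0657"

```text
clock: 1.1
tool_pos: [0.4512, 0.1473, 0.2312]
tool_rot: [[-0.997, -0.073, 0.0], [-0.073, 0.997, -0.001], [-0.0, -0.001, -1.0]]
force: [0.2, 1.7, -0.5]
width: 1.003
gripper_force: 0.0
```

```bash
cat > to.py <<'E'
import sys,numpy as np
from station import env, eyes
from scipy.spatial.transform import Rotation as R
o=env.get_obs();x,y,z,yaw=map(float,sys.argv[1:5])
c,s=np.cos(yaw),np.sin(yaw)
G=np.array([[-c,-s,0],[-s,c,0],[0,0,-1]]) # tool y = side y, tool x = -side x
M=o["tool_rot"]
print("pos",o["tool_pos"].round(4),"q",o["joint_pos"].round(2),"f",o["force"].round(1),"t",o["clock"])
print("d",(M.T@(np.array([x,y,z])-o["tool_pos"])).round(4),"rv",R.from_matrix(M.T@G).as_rotvec().round(4))
E
python3 to.py .465 -.263 .231 .0758
```

```text
pos [0.4512 0.1473 0.2312] q [ 0.32  0.08 -0.34  1.16 -0.    0.24] f [ 0.2  1.7 -0.5] t 1.1
d [ 0.0163 -0.4102  0.0005] rv [-0.0008  0.0001 -0.0023]
```

Converted, -0.41 m / 0.5 = -0.82, 0.016 m / 0.5 = 0.032, -0.002 rad / 6.2832 = -0.0003.

Request:
tcp_steps:
  ticks: "1,0.032,-0.82,0,0,0,-0.0003 | 1,0.032,-0.82,0,0,0,-0.0003 | 1,0.032,-0.82,0,0,0,-0.0003 | 1,0.032,-0.82,0,0,0,-0.0003 | 1,0.032,-0.82,0,0,0,-0.0003 | 1,0.032,-0.82,0,0,0,-0.0003 | 1,0.032,-0.82,0,0,0,-0.0003 | 1,0.032,-0.82,0,0,0,-0.0003 | 1,0.032,-0.82,0,0,0,-0.0003 | 1,0.032,-0.82,0,0,0,-0.0003 | 1,0.032,-0.82,0,0,0,-0.0003 | 1,0.032,-0.82,0,0,0,-0.0003"

```text
clock: 2.1
tool_pos: [0.4645, -0.2613, 0.2306]
tool_rot: [[-0.997, -0.074, -0.001], [-0.074, 0.997, 0.001], [0.001, 0.001, -1.0]]
force: [0.2, 0.5, 0.3]
width: 0.998
gripper_force: 0.0
```

```bash
python3 to.py .465 -.263 .031 .0758
```

```text
pos [ 0.4645 -0.2613  0.2306] q [-0.51  0.19 -0.21  1.17  0.   -0.59] f [0.2 0.5 0.3] t 2.1
d [-0.0005 -0.0019  0.1996] rv [ 0.0008 -0.0009 -0.0022]
```

Converted, 0.2 m / 0.5 = 0.4, -0.001 m / 0.5 = -0.002, -0.001 rad / 6.2832 = -0.0002.

Request:
tcp_steps:
  ticks: "1,0,-0.002,0.07,0,0,-0.0002 | 1,0,-0.002,0.14,0,0,-0.0002 | 1,0,-0.002,0.21,0,0,-0.0002 | 1,0,-0.002,0.27,0,0,-0.0002 | 1,0,-0.002,0.32,0,0,-0.0002 | 1,0,-0.002,0.36,0,0,-0.0002 | 1,0,-0.002,0.386,0,0,-0.0002 | 1,0,-0.002,0.4,0,0,-0.0002 | 1,0,-0.002,0.4,0,0,-0.0002 | 1,0,-0.002,0.4,0,0,-0.0002"

```text
clock: 2.93
tool_pos: [0.4653, -0.2599, 0.0316]
tool_rot: [[-0.997, -0.079, -0.0], [-0.079, 0.997, 0.0], [0.0, 0.0, -1.0]]
force: [1.5, 0.0, 0.5]
width: 0.999
gripper_force: 0.0
```

```bash
python3 to.py .465 -.263 .031 .0758
python3 - <<'E'
from station import env, eyes
import cv2
i=eyes.get_image("top");cv2.imwrite("pics/c.png",cv2.resize(i["frame"][140:290,380:500,::-1],None,fx=4,fy=4,interpolation=cv2.INTER_CUBIC))
E
```

```text
pos [ 0.4653 -0.2599  0.0316] q [-0.51  0.36 -0.48  0.73  0.   -0.59] f [1.5 0.  0.5] t 2.9333
d [ 0.0005 -0.003   0.0006] rv [ 0.0004 -0.0002  0.0035]
```

View pics/c.png

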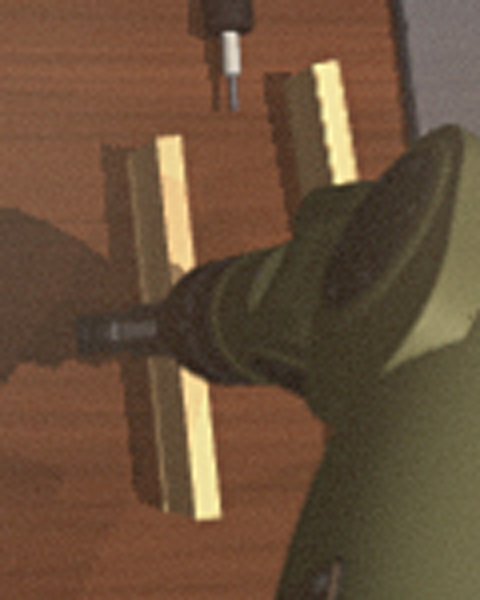

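The gripper straddles the side at about (180,320) in the crop, and the board's far end is at (168,140), unmoved. I'll close the fingers.

Converted, -0.002 m / 0.5 = -0.004.

Request:
tcp_steps:
  ticks: "0.5,0,-0.004,0,0,0,0 | 0,0,-0.004,0,0,0,0 | 0,0,-0.004,0,0,0,0 | 0,0,-0.004,0,0,0,0 | 0,0,-0.004,0,0,0,0 | 0,0,-0.004,0,0,0,0 | 0,0,-0.004,0,0,0,0 | 0,0,-0.004,0,0,0,0 | 0,0,-0.004,0,0,0,0 | 0,0,-0.004,0,0,0,0"
  squeeze: 60

```text
clock: 3.82
tool_pos: [0.4654, -0.2629, 0.0316]
tool_rot: [[-0.997, -0.078, 0.0], [-0.078, 0.997, -0.0], [-0.0, -0.0, -1.0]]
force: [-1.7, -0.4, 4.8]
width: 0.18
gripper_force: 58.9
```

Converted, -0.08 m / 0.5 = -0.16, -0.03 m / 0.5 = -0.06.

Request:
tcp_steps:
  ticks: "0,0,0,-0.01,0,0,0 | 0,0,0,-0.03,0,0,0 | 0,0,0,-0.06,0,0,0 | 0,0,0,-0.1,0,0,0 | 0,0,0,-0.13,0,0,0 | 0,0,0,-0.15,0,0,0 | 0,0,0,-0.16,0,0,0 | 0,0,0,-0.16,0,0,0 | 0,0,0,-0.16,0,0,0 | 0,0,0,-0.16,0,0,0"

```text
clock: 4.65
tool_pos: [0.4646, -0.2623, 0.1104]
tool_rot: [[-0.997, -0.078, -0.001], [-0.078, 0.997, 0.001], [0.001, 0.001, -1.0]]
force: [-0.5, 0.0, -1.6]
width: 0.179
gripper_force: 58.4
```

```bash
python3 to.py .465 -.263 .111 .0758
python3 - <<'E'
from station import env, eyes
import cv2,pickle
i=eyes.get_image("top");pickle.dump(i,open("im1.pkl","wb"));cv2.imwrite("pics/d.png",cv2.resize(i["frame"][140:290,380:500,::-1],None,fx=4,fy=4,interpolation=cv2.INTER_CUBIC))
E
```

```text
pos [ 0.4646 -0.2623  0.1104] q [-0.51  0.27 -0.39  0.91  0.   -0.59] f [-0.5  0.  -1.6] t 4.65
d [-0.0003 -0.0007 -0.0007] rv [ 0.001  -0.0014  0.0025]
```

View pics/d.png

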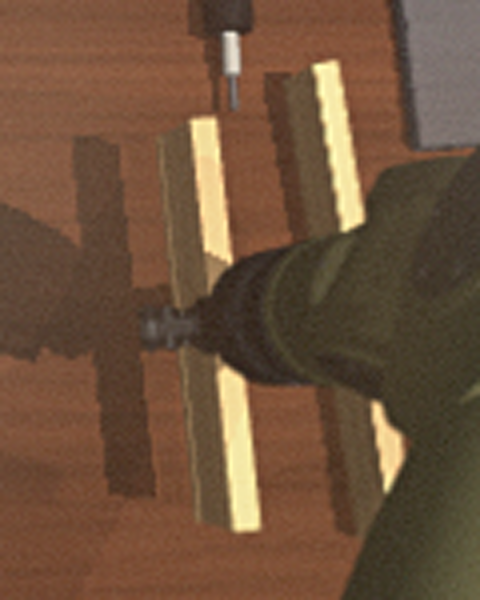

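The board hangs level, with its top corners at about (190,119), (217,116), (232,531) and (261,529) in the crop. Next I'll fit its pose in the hand.

```bash
python3 - <<'E'
from h import *
i=pickle.load(open("im1.pkl","rb"))
S=SIDE.copy();S[:,2]+=.079
p,r=fit(S,uncrop([(190,119),(217,116),(232,531),(261,529)],4,(380,140)),i,[.46,-.26,.07]);print(p,r.tolist())
tcp=np.array([.4646,-.2623]);c,s=np.cos(p[2]),np.sin(p[2]);print("tcp in side",np.array([[c,s],[-s,c]])@(tcp-p[:2]))
q=[0.50687,-0.05044,-.04074]
for a in [(-.04,-.008),(0,0)]:print(T(q,[[*a,.012]]))
E
python3 to.py .4666 -.0568 .111 -.0407
```

```text
[ 0.46459884 -0.26171154  0.07749339] [[0.17, -0.03], [-0.16, 0.25], [0.33, -0.08], [-0.35, -0.13]]
tcp in side [-4.43947930e-05 -5.86783959e-04]
[[ 0.46657736 -0.05680421  0.012     ]]
[[ 0.50687 -0.05044  0.012  ]]
pos [ 0.4646 -0.2623  0.1103] q [-0.51  0.27 -0.39  0.91  0.   -0.59] f [ 0.2 -0.2 -1.4] t 4.7
d [-0.0181  0.2047 -0.0005] rv [ 0.001  -0.0016  0.1188]
```

Converted, 0.205 m / 0.5 = 0.41, 0.195 m / 0.5 = 0.39, 0.119 rad / 6.2832 = 0.0189.

Request:
tcp_steps:
  ticks: "0,-0.002,0.02,0,0,0,0.0016 | 0,-0.006,0.06,0,0,0,0.0032 | 0,-0.01,0.12,0,0,0,0.0056 | 0,-0.016,0.18,0,0,0,0.008 | 0,-0.022,0.24,0,0,0,0.0111 | 0,-0.028,0.3,0,0,0,0.0143 | 0,-0.032,0.35,0,0,0,0.0167 | 0,-0.036,0.39,0,0,0,0.0183 | 0,-0.036,0.41,0,0,0,0.0189 | 0,-0.036,0.41,0,0,0,0.0189 | 0,-0.036,0.41,0,0,0,0.0189 | 0,-0.036,0.41,0,0,0,0.0189"

```text
clock: 5.7
tool_pos: [0.4672, -0.0578, 0.1111]
tool_rot: [[-0.999, 0.041, -0.0], [0.041, 0.999, -0.001], [0.0, -0.001, -1.0]]
force: [-0.4, -0.0, -2.0]
width: 0.178
gripper_force: 58.9
```

```bash
python3 to.py .4666 -.0568 .048 -.0407
python3 - <<'E'
from station import env, eyes
import cv2,pickle
i=eyes.get_image("top");pickle.dump(i,open("im2.pkl","wb"));cv2.imwrite("pics/e.png",cv2.resize(i["frame"][120:270,270:410,::-1],None,fx=4,fy=4,interpolation=cv2.INTER_CUBIC))
E
```

```text
pos [ 0.4672 -0.0578  0.1111] q [-0.12  0.16 -0.53  0.88 -0.   -0.08] f [-0.4 -0.  -2. ] t 5.7
d [0.0006 0.001  0.0631] rv [-0.0006 -0.0003 -0.0006]
```

View pics/e.png

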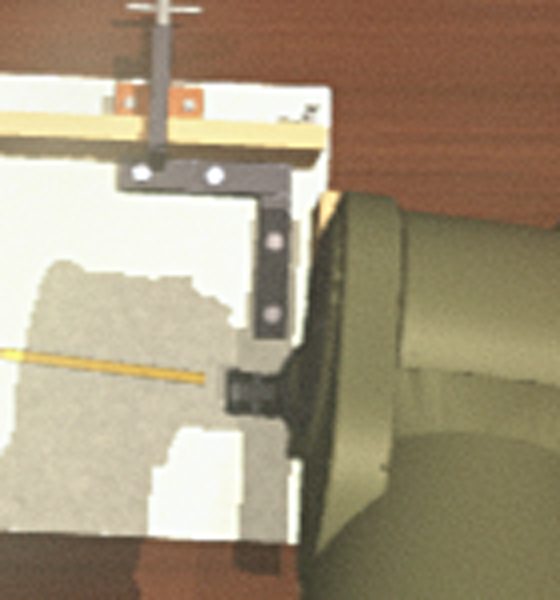

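The arm hides most of the board. Its far end at about (328,195) stands just outside the square and short of the front, as planned. Lowering now.

Converted, 0.065 m / 0.5 = 0.13, 0.062 m / 0.5 = 0.124.

Request:
tcp_steps:
  ticks: "0,0,0.002,0.02,0,0,0 | 0,0,0.002,0.05,0,0,0 | 0,0,0.002,0.08,0,0,0 | 0,0,0.002,0.104,0,0,0 | 0,0,0.002,0.118,0,0,0 | 0,0,0.002,0.124,0,0,0 | 0,0,0.002,0.128,0,0,0 | 0,0,0.002,0.13,0,0,0 | 0,0,0.002,0.13,0,0,0 | 0,0,0.002,0.13,0,0,0"

```text
clock: 6.58
tool_pos: [0.4678, -0.0561, 0.0468]
tool_rot: [[-0.999, 0.041, 0.001], [0.041, 0.999, -0.0], [-0.001, -0.0, -1.0]]
force: [0.2, -0.7, -3.0]
width: 0.179
gripper_force: 58.9
```

```bash
python3 to.py .4666 -.0568 .0436 -.0407
```

```text
pos [ 0.4678 -0.0561  0.0468] q [-0.12  0.24 -0.61  0.72 -0.   -0.08] f [ 0.2 -0.7 -3. ] t 6.5833
d [ 0.0012 -0.0008  0.0032] rv [-0.0001  0.0011 -0.0002]
```

Converted, 0.002 m / 0.5 = 0.004, 0.0015 m / 0.5 = 0.003.

Request:
tcp_steps:
  ticks: "0,0,0,0.001,0,0,0 | 0,0,0,0.002,0,0,0 | 0,0,0,0.003,0,0,0 | 0,0,0,0.004,0,0,0 | 0,0,0,0.004,0,0,0 | 0,0,0,0.004,0,0,0"

```text
clock: 7.08
tool_pos: [0.4673, -0.056, 0.0443]
tool_rot: [[-0.999, 0.041, -0.0], [0.041, 0.999, -0.0], [0.0, -0.0, -1.0]]
force: [0.8, 0.1, -2.1]
width: 0.176
gripper_force: 58.9
```

Request:
tcp_steps:
  ticks: "0,0,0,0.001,0,0,0 | 0,0,0,0.002,0,0,0 | 0,0,0,0.002,0,0,0 | 0,0,0,0.002,0,0,0 | 0,0,0,0.002,0,0,0"

```text
clock: 7.5
tool_pos: [0.4674, -0.056, 0.0435]
tool_rot: [[-0.999, 0.041, 0.0], [0.041, 0.999, -0.0], [-0.0, -0.0, -1.0]]
force: [-2.2, 0.3, 4.6]
width: 0.18
gripper_force: 59.5
```

Contact with the white board is about 6 N. Next I'll slide sideways to the square.

Converted, 0.004 m / 0.5 = 0.008, 0.003 m / 0.5 = 0.006.

Request:
tcp_steps:
  ticks: "0,0,0.002,-0.0006,0,0,0 | 0,0,0.004,-0.0006,0,0,0 | 0,0,0.006,-0.0006,0,0,0 | 0,0,0.008,-0.0006,0,0,0 | 0,0,0.008,-0.0006,0,0,0 | 0,0,0.008,-0.0006,0,0,0"

```text
clock: 8.0
tool_pos: [0.4676, -0.0519, 0.0436]
tool_rot: [[-0.999, 0.041, 0.0], [0.041, 0.999, 0.0], [-0.0, 0.0, -1.0]]
force: [0.1, 0.3, -1.2]
width: 0.179
gripper_force: 59.1
```

Request:
tcp_steps:
  ticks: "0,0,0.001,0,0,0,0 | 0,0,0.002,0,0,0,0 | 0,0,0.002,0,0,0,0 | 0,0,0.002,0,0,0,0 | 0,0,0.002,0,0,0,0"

```text
clock: 8.42
tool_pos: [0.4675, -0.0509, 0.0436]
tool_rot: [[-0.999, 0.041, 0.0], [0.041, 0.999, 0.0], [-0.0, 0.0, -1.0]]
force: [0.5, 0.2, -1.6]
width: 0.181
gripper_force: 59.0
```

Converted, 0.001 m / 0.5 = 0.002, 0.0005 m / 0.5 = 0.001.

Request:
tcp_steps:
  ticks: "0,0,0.001,0,0,0,0 | 0,0,0.002,0,0,0,0 | 0,0,0.002,0,0,0,0 | 0,0,0.002,0,0,0,0 | 0,0,0.002,0,0,0,0"

```text
clock: 8.83
tool_pos: [0.4675, -0.0499, 0.0436]
tool_rot: [[-0.999, 0.041, -0.0], [0.041, 0.999, 0.0], [0.0, 0.0, -1.0]]
force: [0.2, -0.2, -1.0]
width: 0.178
gripper_force: 59.0
```

Request:
tcp_steps:
  ticks: "0,0,0.0006,0,0,0,0 | 0,0,0.0014,0,0,0,0 | 0,0,0.0014,0,0,0,0 | 0,0,0.0014,0,0,0,0 | 0,0,0.0014,0,0,0,0"

```text
clock: 9.25
tool_pos: [0.4675, -0.0495, 0.0436]
tool_rot: [[-0.999, 0.041, -0.0], [0.041, 0.999, -0.001], [0.0, -0.001, -1.0]]
force: [-0.1, -1.6, -0.4]
width: 0.177
gripper_force: 59.0
```

Converted, 0.0006 m / 0.5 = 0.0012, 0.0003 m / 0.5 = 0.0006.

Request:
tcp_steps:
  ticks: "0,0,0.0006,0,0,0,0 | 0,0,0.0012,0,0,0,0 | 0,0,0.0012,0,0,0,0 | 0,0,0.0012,0,0,0,0"

```text
clock: 9.58
tool_pos: [0.4675, -0.0493, 0.0436]
tool_rot: [[-0.999, 0.041, -0.0], [0.041, 0.999, -0.002], [0.0, -0.002, -1.0]]
force: [-0.9, -4.9, -0.6]
width: 0.179
gripper_force: 59.1
```

The square is found: -4.9 N at y ≈ -0.0495. I'll back off a hair and advance towards the front.

Converted, -0.034 m / 0.5 = -0.068, -0.032 m / 0.5 = -0.064.

Request:
tcp_steps:
  ticks: "0,0,-0.002,0,0,0,0 | 0,-0.008,-0.002,0,0,0,0 | 0,-0.018,-0.002,0,0,0,0 | 0,-0.03,-0.002,0,0,0,0 | 0,-0.042,-0.002,0,0,0,0 | 0,-0.052,-0.002,0,0,0,0 | 0,-0.06,-0.002,0,0,0,0 | 0,-0.064,-0.002,0,0,0,0 | 0,-0.068,-0.002,0,0,0,0 | 0,-0.068,-0.002,0,0,0,0 | 0,-0.068,-0.002,0,0,0,0"

```text
clock: 10.5
tool_pos: [0.4984, -0.0508, 0.0435]
tool_rot: [[-0.999, 0.041, -0.005], [0.041, 0.999, 0.001], [0.005, 0.0, -1.0]]
force: [-10.8, -2.7, 10.8]
width: 0.181
gripper_force: 60.8
```

```bash
python3 to.py .5069 -.0504 .0436 -.0407
```

```text
pos [ 0.4984 -0.0508  0.0435] q [-0.1   0.29 -0.54  0.74  0.   -0.06] f [-10.8  -2.7  10.8] t 10.5
d [-0.0085  0.0007 -0.0001] rv [ 0.0003 -0.0053  0.0002]
```

The resistance came about 8 mm early, so I'll look before pushing on.

```bash
python3 - <<'E'
from station import env, eyes
import cv2,pickle,numpy as np
i=eyes.get_image("top");j=eyes.get_image("scene");pickle.dump((i,j),open("im3.pkl","wb"))
a=cv2.resize(i["frame"][140:200,315:375,::-1],None,fx=8,fy=8,interpolation=cv2.INTER_CUBIC)[:400]
b=cv2.resize(j["frame"][150:250,260:340,::-1],None,fx=4,fy=4,interpolation=cv2.INTER_CUBIC)
cv2.imwrite("pics/f.png",np.hstack([a,b]))
E
```

```text
(no output)
```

View pics/f.png

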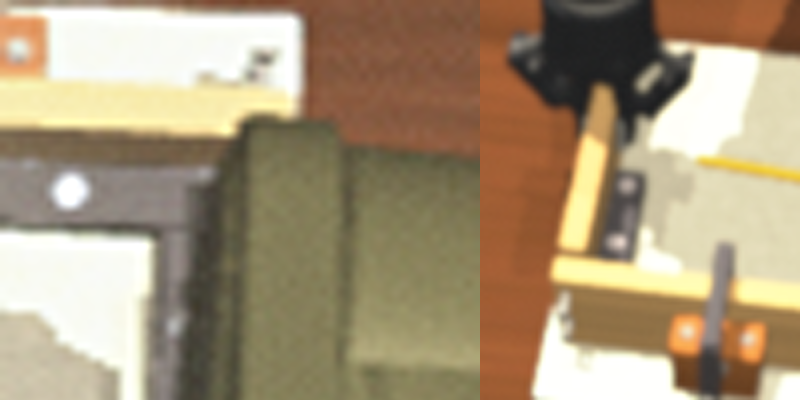

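The right half (scene view) shows the side's end at about (575,251) and the front's inner edge at about (575,259). That is a gap of roughly 5 mm, so the board is dragging or jammed, not butted. I'll ease back, unload it and look at the force.

Converted, 0.004 m / 0.5 = 0.008, 0.002 m / 0.5 = 0.004.

Request:
tcp_steps:
  ticks: "0,0.004,0,-0.001,0,0,0 | 0,0.008,-0.001,-0.002,0,0,0 | 0,0.008,-0.001,-0.003,0,0,0 | 0,0.008,-0.001,-0.003,0,0,0 | 0,0.008,-0.001,-0.003,0,0,0 | 0,0.008,-0.001,-0.003,0,0,0"

```text
clock: 11.1
tool_pos: [0.4978, -0.0511, 0.0451]
tool_rot: [[-0.999, 0.04, 0.0], [0.04, 0.999, 0.001], [-0.0, 0.001, -1.0]]
force: [0.7, 0.5, -1.7]
width: 0.182
gripper_force: 59.0
```

```bash
python3 to.py .5069 -.0504 .0436 -.0407
python3 - <<'E'
from h import *
i,j=pickle.load(open("im3.pkl","rb"))
q=[0.53885,0.12040,-0.04074]
P=T(q,[[.100,-.180,.092],[.100,-.164,.092],[.116,-.18,.092]])
print("front expected in crop",((proj(P,j)-[260,150]+.5)*4-.5+[480,0]).round(1).tolist())
s=[.4984,-.0502,-.0407]
print("side end in crop",((proj(T(s,[[.125,-.008,.092],[.125,.008,.092]]),j)-[260,150]+.5)*4-.5+[480,0]).round(1).tolist())
E
```

```text
pos [ 0.4978 -0.0511  0.0451] q [-0.1   0.29 -0.55  0.74  0.   -0.06] f [ 0.7  0.5 -1.7] t 11.1
d [-0.0091  0.0011  0.0015] rv [0.0006 0.0003 0.0002]
front expected in crop [[558.0, 252.6], [582.1, 255.4], [553.5, 272.8]]
side end in crop [[560.3, 242.0], [584.3, 244.8]]
```

Free again (forces about zero, about 1 mm above the board). I'll creep forward lifted.

Converted, -0.003 m / 0.5 = -0.006, -0.002 m / 0.5 = -0.004.

Request:
tcp_steps:
  ticks: "0,-0.002,0,0,0,0,0 | 0,-0.004,0,0,0,0,0 | 0,-0.006,0,0,0,0,0 | 0,-0.006,0,0,0,0,0 | 0,-0.006,0,0,0,0,0"

```text
clock: 11.52
tool_pos: [0.5006, -0.0515, 0.0451]
tool_rot: [[-0.999, 0.041, 0.0], [0.041, 0.999, 0.0], [-0.0, 0.0, -1.0]]
force: [-0.3, -0.3, -2.8]
width: 0.178
gripper_force: 59.0
```

Request:
tcp_steps:
  ticks: "0,-0.002,0,0,0,0,0 | 0,-0.004,0,0,0,0,0 | 0,-0.004,0,0,0,0,0 | 0,-0.004,0,0,0,0,0"

```text
clock: 11.85
tool_pos: [0.5026, -0.0516, 0.0451]
tool_rot: [[-0.999, 0.041, 0.0], [0.041, 0.999, -0.0], [-0.0, -0.0, -1.0]]
force: [0.4, -0.8, -2.9]
width: 0.182
gripper_force: 59.0
```

Converted, -0.002 m / 0.5 = -0.004, -0.001 m / 0.5 = -0.002.

Request:
tcp_steps:
  ticks: "0,-0.002,0,0,0,0,0 | 0,-0.004,0,0,0,0,0 | 0,-0.004,0,0,0,0,0 | 0,-0.004,0,0,0,0,0"

```text
clock: 12.18
tool_pos: [0.5046, -0.0517, 0.0451]
tool_rot: [[-0.999, 0.041, 0.0], [0.041, 0.999, -0.0], [-0.0, -0.0, -1.0]]
force: [-0.3, -0.5, -2.8]
width: 0.18
gripper_force: 59.0
```

Request:
tcp_steps:
  ticks: "0,-0.0014,0,0,0,0,0 | 0,-0.003,0,0,0,0,0 | 0,-0.003,0,0,0,0,0 | 0,-0.003,0,0,0,0,0"

```text
clock: 12.52
tool_pos: [0.5061, -0.0518, 0.0451]
tool_rot: [[-0.999, 0.041, 0.0], [0.041, 0.999, -0.0], [-0.0, -0.0, -1.0]]
force: [-0.2, 0.4, -1.3]
width: 0.179
gripper_force: 59.0
```

Converted, 0.001 m / 0.5 = 0.002, 0.0008 m / 0.5 = 0.0016.

Request:
tcp_steps:
  ticks: "0,0,0.0006,0.0008,0,0,0 | 0,0,0.0006,0.0016,0,0,0 | 0,0,0.0006,0.002,0,0,0 | 0,0,0.0006,0.002,0,0,0 | 0,0,0.0006,0.002,0,0,0"

```text
clock: 12.93
tool_pos: [0.506, -0.0515, 0.0441]
tool_rot: [[-0.999, 0.041, -0.0], [0.041, 0.999, 0.0], [0.0, 0.0, -1.0]]
force: [-0.2, -0.4, -2.4]
width: 0.18
gripper_force: 59.0
```

Request:
tcp_steps:
  ticks: "0,-0.0014,0,0,0,0,0 | 0,-0.003,0,0,0,0,0 | 0,-0.003,0,0,0,0,0 | 0,-0.003,0,0,0,0,0"

```text
clock: 13.27
tool_pos: [0.5076, -0.0515, 0.0441]
tool_rot: [[-0.999, 0.041, 0.0], [0.041, 0.999, 0.0], [-0.0, 0.0, -1.0]]
force: [0.1, 0.4, -2.6]
width: 0.177
gripper_force: 59.0
```

Converted, -0.0015 m / 0.5 = -0.003, -0.0007 m / 0.5 = -0.0014.

Request:
tcp_steps:
  ticks: "0,-0.0014,0,0,0,0,0 | 0,-0.003,0,0,0,0,0 | 0,-0.003,0,0,0,0,0 | 0,-0.003,0,0,0,0,0"

```text
clock: 13.6
tool_pos: [0.5077, -0.0515, 0.0439]
tool_rot: [[-0.999, 0.041, -0.002], [0.041, 0.999, 0.0], [0.002, -0.0, -1.0]]
force: [-4.2, -0.0, 1.4]
width: 0.178
gripper_force: 59.4
```

Request:
tcp_steps:
  ticks: "0,-0.0014,0,0,0,0,0 | 0,-0.002,0,0,0,0,0 | 0,-0.002,0,0,0,0,0 | 0,-0.002,0,0,0,0,0"

```text
clock: 13.93
tool_pos: [0.5078, -0.0515, 0.0438]
tool_rot: [[-0.999, 0.041, -0.004], [0.041, 0.999, 0.0], [0.004, -0.0, -1.0]]
force: [-9.0, -0.2, 4.7]
width: 0.179
gripper_force: 59.9
```

Contact is at x ≈ 0.5077, as expected from the fit. I'll trim the push a little, hold and check with a picture.

Converted, -0.0005 m / 0.5 = -0.001, -0.0003 m / 0.5 = -0.0006.

Request:
tcp_steps:
  ticks: "0,-0.0006,0,-0.0004,0,0,0 | 0,-0.001,0,-0.0006,0,0,0 | 0,-0.001,0,-0.0006,0,0,0 | 0,-0.001,0,-0.0006,0,0,0 | 0,-0.001,0,-0.0006,0,0,0 | 0,-0.001,0,-0.0006,0,0,0 | 0,-0.001,0,-0.0006,0,0,0"

```text
clock: 14.52
tool_pos: [0.5077, -0.0515, 0.0438]
tool_rot: [[-0.999, 0.041, -0.005], [0.041, 0.999, 0.0], [0.005, -0.0, -1.0]]
force: [-9.3, -0.8, 3.2]
width: 0.179
gripper_force: 59.8
```

```bash
python3 - <<'E'
from station import env, eyes
import cv2,pickle,numpy as np
i=eyes.get_image("top");j=eyes.get_image("scene");pickle.dump((i,j),open("im4.pkl","wb"))
a=cv2.resize(i["frame"][140:200,315:375,::-1],None,fx=8,fy=8,interpolation=cv2.INTER_CUBIC)[:400]
b=cv2.resize(j["frame"][150:250,260:340,::-1],None,fx=4,fy=4,interpolation=cv2.INTER_CUBIC)
cv2.imwrite("pics/g.png",np.hstack([a,b]))
E
```

```text
(no output)
```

View pics/g.png

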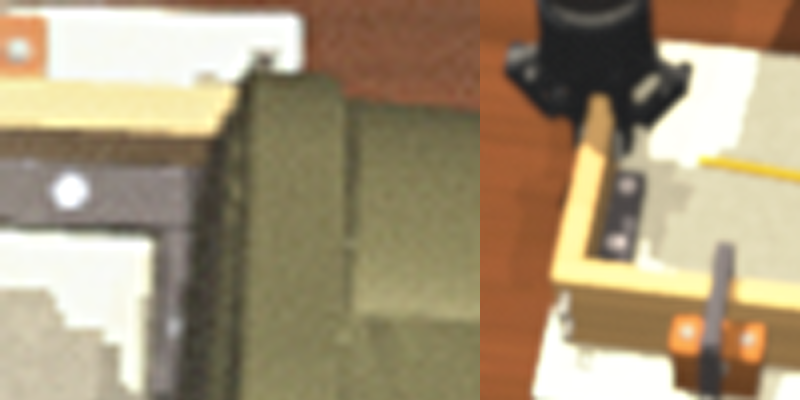

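The right half shows the side's end closed up to the front at about (575,258), flush in height, with no gap. I'll add a touch more push, confirm it is steady and hand in.

Converted, -0.0004 m / 0.5 = -0.0008, -0.0001 m / 0.5 = -0.0002.

Request:
tcp_steps:
  ticks: "0,-0.0008,0,-0.0002,0,0,0 | 0,-0.0008,0,-0.0002,0,0,0 | 0,-0.0008,0,-0.0002,0,0,0 | 0,-0.0008,0,-0.0002,0,0,0 | 0,-0.0008,0,-0.0002,0,0,0 | 0,-0.0008,0,-0.0002,0,0,0 | 0,-0.0008,0,-0.0002,0,0,0 | 0,-0.0008,0,-0.0002,0,0,0"

```text
clock: 15.28
tool_pos: [0.5077, -0.0515, 0.0438]
tool_rot: [[-0.999, 0.041, -0.005], [0.041, 0.999, 0.0], [0.005, 0.0, -1.0]]
force: [-9.4, -0.4, 3.7]
width: 0.18
gripper_force: 59.8
```

Request:
tcp_steps:
  ticks: "0,0,0,0,0,0,0 | 0,0,0,0,0,0,0 | 0,0,0,0,0,0,0 | 0,0,0,0,0,0,0 | 0,0,0,0,0,0,0 | 0,0,0,0,0,0,0"

```text
clock: 15.78
tool_pos: [0.5078, -0.0515, 0.0438]
tool_rot: [[-0.999, 0.041, -0.005], [0.041, 0.999, 0.0], [0.005, 0.0, -1.0]]
force: [-9.9, 0.2, 4.2]
width: 0.172
gripper_force: 59.8
```

Steady at about 10 N, gripped, square and seated.

```bash
python3 -c "
from station import env, eyes
print(env.close_job())"
```

```text
the job is handed in; nothing more can be done
None
```

The loose side is standing in the open corner along the square, butted against the drawer front. It is still gripped at about 60 N and pushed at about 10 N (wrist reading), and the job is handed in; no verdict came back.

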